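Bench-test the fan's oscillation: pin, toggle, round key

TASK

Start the fan's bench test with closed fingers, picking nothing up: first push the oscillation pin on top of the white gearbox all the way down, then push the toggle on the red wall switch plate right over to the side it is not leaning to, and last press the round key on the fan's control box fully in and let it come back up. Keep to that order, leave the gearbox standing where it is, press neither of the other two keys, and do not disturb the other things on the table.

Things in the scene. Friction and masses are not known exactly. Their poses are not given: they have to be found in the camera images.
- gearbox: loose white plastic fan oscillation gearbox, 0.3 to 0.65 kg, housing 96 (own x) x 76 (own y) x 46 mm high, with a round boss and collar on top (collar top 60 mm above the table) in which the pin slides; a short shaft sticks out of its -x end. Origin: centre of its underside; z up.
- pin_top (a point): centre of the flat top of the oscillation pin, a round white knob 20 mm in diameter on the gearbox's boss; with the pin up it is 84 mm above the table, fully down 74 mm. It moves with the pin.
- osc_pin (a joint): oscillation pin: 0 = up, 0.010 m = fully down. It starts up (0 to 0.0015). It slides straight down against about 4 N of friction and stays where it is left.
- toggle_pivot (a point): middle of the red wall switch plate, on its top face 44 mm above the table, where the toggle pivots. Own x runs along the plate's length (120 mm; plate width 76 mm along own y), z up. The toggle starts leaning to own -x and must be pushed over to own +x. The switch is fixed, on a 160 x 110 x 12 mm board.
- toggle_tip (a point): centre of the free end of the white switch toggle, a stub 26 mm long, 9 mm thick (own x) and 12 mm wide; moves with the toggle. Upright, the end is 26 mm above the plate.
- toggle (a joint): toggle angle: 0 = leaning 0.4 rad to the plate's own -x (off), 0.8 rad = leaning 0.4 rad to own +x (on, against its stop). Friction hinge, 0.02 N m, stays where it is left; starts at 0 to 0.08.
- round_key_top (a point): centre of the flat top of the round white key (30 mm in diameter) on the fan's grey control box, 54 mm above the table when up. Keys stand 12 mm above the box's top plate, in a row of three with 48 mm between centres; which key is at which place changes. Moves with the key.
- round_key (a joint): round key: 0 = up, 0.006 m = fully pressed. Spring key: begins to move at 2 N, fully in at 5 N, returns when let go.
- square_key_top (a point): centre of the top of the square white key (28 x 28 mm), same height, travel and spring as the round one; not to be pressed.
- square_key (a joint): square key: 0 = up, 0.006 m = fully pressed.
- bar_key_top (a point): centre of the top of the oblong white key (50 mm across the row x 20 mm along it), same height, travel and spring; not to be pressed.
- bar_key (a joint): oblong key: 0 = up, 0.006 m = fully pressed.
- control_box: fixed grey control box of the fan, 100 (own x) x 164 (own y) x 42 mm high; the keys stand in a row along own y. Origin: centre of its underside.
- jar: bystander: clear plastic jar with white twist lid, 52 mm in diameter, 70 mm high; origin at the centre of its underside.
- screwdriver: bystander: wooden-handled screwdriver lying on the table, 190 mm long along own x; origin under its middle.
- bowl: bystander: stainless steel bowl, 150 mm across, 50 mm high; origin at the centre of its underside.
- motor: bystander: fan motor stator with upright shaft, 84 mm in diameter, 77 mm high; origin at the centre of its underside.
- blade: bystander: grey three-bladed fan wheel lying flat, about 180 mm across; origin at the centre of its underside.
- oil: bystander: white oil bottle with black cap, 44 mm in diameter, 115 mm high; origin at the centre of its underside.
- tape: bystander: roll of black tape lying flat, 68 mm in diameter, 18 mm high; origin at the centre of its underside.
Mind the look-alikes: they are no part of the job. There is more than one size of the part that bears toggle_pivot; the job needs the middle-sized. What is shaped like the gearbox but green or yellow is not meant.

How it is judged:
By the outcome, as a careful person would: the job done as asked, in the order asked, and still so for the second after the job is handed in, with the robot touching nothing.
It also fails if it takes over 48 s, if anything falls off the work surface, if the arm or the gripper's body presses on something with over 40 N, if the wrist force passes 120 N, or if a joint passes its speed limit or range.

ROBOT

A 6-joint arm with a two-finger parallel gripper is mounted at the origin on the work surface. World frame = base frame: x ahead of the robot, y to its left, z up, the work surface at z = 0. Lengths are in m, angles in degrees, forces in N, time in s.
With the tool pointing down it reaches from about 0.375 to 0.9 m from the base axis. Payload 3.1 kg.
Tool frame: the origin (TCP) lies at the very end of the fingers, on their centre line; the grasp point (between the pads) lies 19 mm behind it (bot.grip_point_offset is the distance from the TCP to the grasp point, in m); z points along the fingers, x is the direction in which the jaws open and shut, and the axes are right-handed (so a half turn about z gives the same grasp; the last joint's range is limited). The gripper opens to 87 mm and grips with 3 to 60 N. Pads are 19 mm wide; open, the fingers measure 117 mm over their backs; the gripper's body (75 mm by 190 mm) begins 51 mm behind the grasp point.
Start: joints at [-74.112, 30.224, 82.088, -0, 67.689, -10.227], TCP at [0.275, -0.561, 0.223] pointing down, gripper open.
Joint ranges: [-176.69, 176.69], [-43.24, 126.21], [12.49, 139.97], [-82, 262], [0, 151.66], [-163.58, 163.58]. Speed limits (degrees/s): [159.86, 159.86, 180, 180, 180, 180].

INTERFACE

Orientations are given as a 3x3 rotation matrix whose columns are the frame's x, y, z axes.
In Python, from rig import bot, capture, recognise, place_of gives the robot as it stands.
- The arm moves only by the tool send_rows, never from a script. Its argument "motion" is a list of rows, each a list of 2 entries, a list of its own where there are three numbers: the shift along the tool's x, y, z in mm, then the turn about the tool's z in rad. A call has exactly 5 rows; each row shifts and turns the pose as measured when the row begins, along the tool's axes as they then stand; what a row does not reach is not made up. A row lasts 1/12 s, in which the tool goes at most 41.7 mm and 7.16 degrees, less where a joint would pass 70% of its speed; a pose out of reach is approached as far as the arm can. A call with a gripper value outside its range is refused whole. "gripper" is the closure, from 0 (fully open) to 1 (shut), set as the call begins (left out, the last holds). The fingers move at their own pace and stop on an object; the grip force is fixed at half the most. Time passes only in rows, so rows that do not move let the fingers close, or fill a call up. It gives the time, the measured TCP pose, the force and the opening at its end, in the units of the state.
- bot.read_state(): the state, without advancing time (a new reading comes with each control period).
- capture(name): name is "side" or "top" or "wrist"; returns a dict with "image" (400x640x3 uint8, blue, green, red), "fx", "fy", "cx", "cy" (pixels), "dist_coeffs" ([k1, k2, p1, p2, k3] as OpenCV has them; the pictures are not rectified), "rvec" (rotation vector, rad) and "tvec" (3), from world to camera coordinates, as OpenCV has them. Camera axes: x right, y down, z forward; pixel columns grow to the right and rows downward; lengths in m; the calibration is good to about 2 mm. A picture is of the moment at which its call begins. There is no depth.
- bot.hand_in(): hands the job in, once; it reports no verdict.
Trained networks look in the newest picture that a camera, given by its name, has taken for a name from the list of things; names that differ only in an ending like _2 or _b are one class to them, and where a whole thing is asked for, a point or a joint stands for the part that bears it (a point fixed in the world has none). Each returns a list of dicts, best first, with "p" (0 to 1); they miss things now and then, are a little off and sometimes report something else, mostly with a low value. They report only what shows in the picture. A call takes as long as a camera call. They do not tell look-alikes from the thing itself.
- recognise(camera, target): "xy" ([column, row] in pixels, amid what is visible of it).
- place_of(camera, target): "xy" ([column, row] in pixels: a listed point, or the origin of a listed thing).
The state is a dict: "time_s": time; "joint_positions": joint angles; "qvel": joint speeds; "tau": joint torques, N m; "position": TCP position; "tcp_rot": TCP orientation; "force": force on the tool from outside, world axes, zero at the start; "moment": the same for the moment, N m; "opening": opening from 0.0 (shut) to 1.0 (fully open).
Only numpy, scipy, OpenCV 4.12 (cv2) and the standard library are available. Lean on these libraries where they do the work, as an engineer would, in place of code of your own. Each camera call takes 0.05 s, during which the arm holds its last target.

## Working session

There is one attempt and no reset: what is moved stays moved. The work goes in short steps, Python scripts to look and compute and a tool call to move; the robot and the scene stay as the last step left them, time stands still between calls to the robot, and variables do not carry over. Pictures are saved under pics/ and viewed, and the job is handed in when it is done.

Besides the shell and the picture viewer there is one more tool, called after ">>>" in YAML: its name, and indented under it one key for each argument. send_rows: Moves the arm, as the interface text tells. Its arguments: {"type":"object","properties":{"motion":{"type":"array","items":{"type":"array"}},"gripper":{"type":"number"}},"required":["motion"]}

```bash
mkdir -p pics; ls
python3 - <<'E'
from rig import bot,capture,recognise,place_of
import cv2,pickle
d={}
for c in ["side","top","wrist"]:
    r=capture(c); d[c]=r; cv2.imwrite(f"pics/{c}0.png",r["image"])
    for t in ["gearbox","pin_top","toggle_pivot","toggle_tip","round_key_top","square_key_top","bar_key_top","control_box"]:
        print(c,t,[([round(v) for v in q["xy"]],round(q["p"],2)) for q in place_of(c,t)])
pickle.dump(d,open("d0.pkl","wb"))
s=bot.read_state();print(s["time_s"],s["position"],s["tcp_rot"],s["opening"])
E
```

```text
pics
side gearbox [([337, 196], 0.96), ([398, 160], 0.53)]
side pin_top [([333, 180], 0.49)]
side toggle_pivot [([277, 243], 0.93), ([345, 268], 0.84)]
side toggle_tip [([277, 242], 0.37)]
side round_key_top [([205, 341], 0.69)]
side square_key_top [([227, 308], 0.61)]
side bar_key_top [([217, 326], 0.55), ([295, 168], 0.27)]
side control_box [([224, 330], 0.64)]
top gearbox [([417, 229], 0.96), ([347, 201], 0.86), ([459, 237], 0.73)]
top pin_top [([464, 239], 0.51), ([349, 200], 0.46), ([418, 229], 0.44)]
top toggle_pivot [([361, 264], 0.82), ([288, 247], 0.78), ([277, 192], 0.7), ([203, 194], 0.51), ([213, 193], 0.36)]
top toggle_tip []
top round_key_top [([188, 190], 0.51)]
top square_key_top [([212, 193], 0.42)]
top bar_key_top [([206, 194], 0.37)]
top control_box [([204, 195], 0.7)]
wrist gearbox [([477, 127], 0.98), ([356, 24], 0.66)]
wrist pin_top [([505, 136], 0.68), ([353, 7], 0.64)]
wrist toggle_pivot [([87, 41], 0.68)]
wrist toggle_tip [([60, 55], 0.64)]
wrist round_key_top []
wrist square_key_top []
wrist bar_key_top []
wrist control_box []
1.35 [ 0.27514722 -0.56116612  0.22254686] [[ 4.40226187e-01 -8.97886911e-01  4.91316255e-06]
 [-8.97886911e-01 -4.40226187e-01 -1.24468762e-05]
 [ 1.33387900e-05  1.06797650e-06 -1.00000000e+00]] 0.9950166050814152
```

View pics/side0.png

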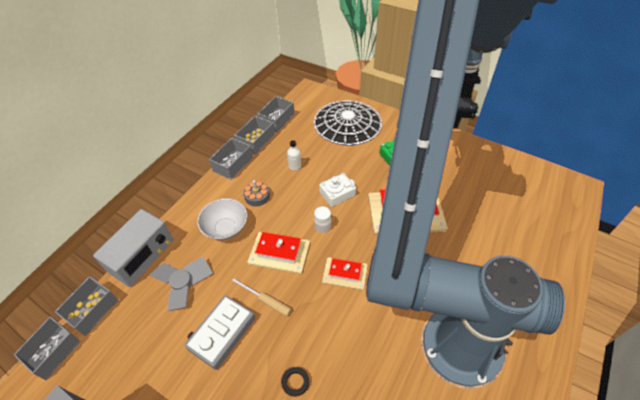

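View pics/top0.png

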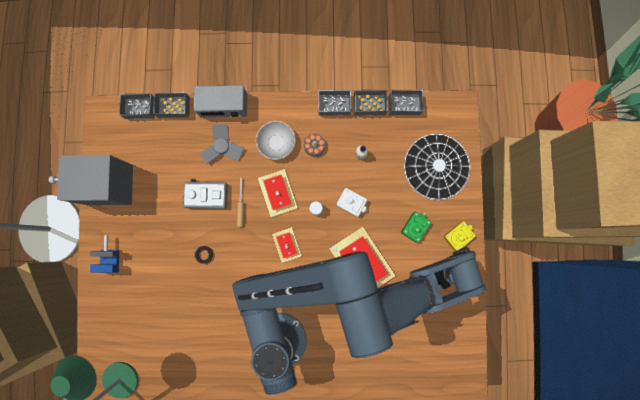

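View pics/wrist0.png

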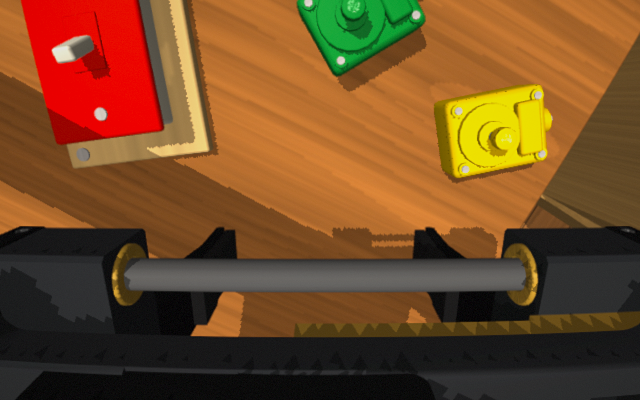

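```bash
cat > h.py <<'E'
import numpy as np,cv2,pickle
def ray(r,px):
    K=np.array([[r["fx"],0,r["cx"]],[0,r["fy"],r["cy"]],[0,0,1.]])
    u=cv2.undistortPoints(np.array([[px]],float),K,np.array(r["dist_coeffs"],float))[0,0]
    R=cv2.Rodrigues(np.array(r["rvec"],float))[0];t=np.array(r["tvec"],float).ravel()
    return -R.T@t, R.T@np.array([u[0],u[1],1.])
def atz(r,px,z):
    o,d=ray(r,px); return o+d*(z-o[2])/d[2]
def proj(r,P):
    K=np.array([[r["fx"],0,r["cx"]],[0,r["fy"],r["cy"]],[0,0,1.]])
    return cv2.projectPoints(np.array(P,float).reshape(-1,3),np.array(r["rvec"],float),np.array(r["tvec"],float),K,np.array(r["dist_coeffs"],float))[0][:,0]
E
python3 - <<'E'
from h import *
d=pickle.load(open("d0.pkl","rb"))
for c in d: print(c,ray(d[c],[320,200])[0],d[c]["fx"])
for c,p,z,n in [("top",(417,229),0,"gb"),("top",(347,201),0,"gb"),("top",(459,237),0,"gb"),("side",(337,196),0,"gb"),("side",(398,160),0,"gb"),("wrist",(477,127),0,"gb"),("wrist",(356,24),0,"gb"),("top",(361,264),.044,"tp"),("top",(288,247),.044,"tp"),("top",(277,192),.044,"tp"),("side",(277,243),.044,"tp"),("side",(345,268),.044,"tp"),("wrist",(87,41),.044,"tp"),
 ("top",(188,190),.054,"rk"),("side",(205,341),.054,"rk"),("side",(227,308),.054,"sq"),("top",(212,193),.054,"sq"),("top",(206,194),.054,"bar"),("side",(217,326),.054,"bar")]:
    print(n,c,p,atz(d[c],p,z).round(3))
im=d["top"]["image"]
cv2.imwrite("pics/topz.png",cv2.resize(im[150:310,170:490],None,fx=2.5,fy=2.5,interpolation=cv2.INTER_CUBIC))
E
```

```text
side [0.13297978 0.46741018 1.0052827 ] 397.64356141176734
top [ 0.36577945 -0.15748887  1.85758068] 482.4594789455239
wrist [ 0.33817258 -0.52967693  0.38439457] 356.3476390595551
gb top (417, 229) [ 0.414 -0.535  0.   ]
gb top (347, 201) [ 0.525 -0.265  0.   ]
gb top (459, 237) [ 0.381 -0.699  0.   ]
gb side (337, 196) [ 0.515 -0.271  0.   ]
gb side (398, 160) [ 0.406 -0.523  0.   ]
gb wrist (477, 127) [ 0.387 -0.689  0.   ]
gb wrist (356, 24) [ 0.42  -0.525  0.   ]
tp top (361, 264) [ 0.284 -0.312  0.044]
tp top (288, 247) [ 0.351 -0.039  0.044]
tp top (277, 192) [0.558 0.002 0.044]
tp side (277, 243) [ 0.565 -0.001  0.044]
tp side (345, 268) [ 0.357 -0.025  0.044]
tp wrist (87, 41) [ 0.292 -0.308  0.044]
rk top (188, 190) [0.568 0.34  0.054]
rk side (205, 341) [0.555 0.328 0.054]
sq side (227, 308) [0.561 0.232 0.054]
sq top (212, 193) [0.556 0.247 0.054]
bar top (206, 194) [0.552 0.27  0.054]
bar side (217, 326) [0.553 0.283 0.054]
```

View pics/topz.png

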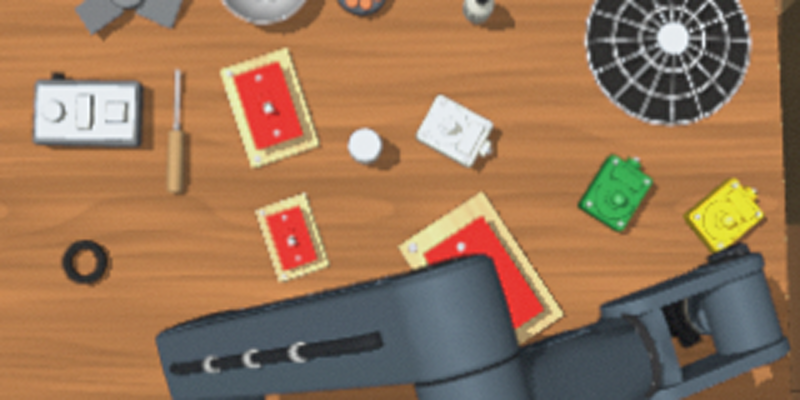

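Candidates for the gearbox are white at (351,201), green at (417,228) and yellow at (459,237). I choose white. The switch plates are big at (361,264), small at (287,245) and middle at (277,192), whose board measures about 155x107 mm. I choose middle. There is one control box, with its round key at (191,194) at the left end. I'll close the gripper and move towards the gearbox for a close look.

>>> send_rows:
  motion:
    - [[-16,-27,0],0]
    - [[-16,-27,0],0]
    - [[-16,-27,0],0]
    - [[-16,-27,0],0]
    - [[-16,-27,0],0]
  gripper: 1

```text
time_s: 1.77
position: [0.3604, -0.434, 0.2219]
tcp_rot: [[0.43, -0.903, 0.0], [-0.903, -0.43, -0.008], [0.007, 0.003, -1.0]]
force: [0.4, 0.0, -0.4]
opening: 0.708
```

>>> send_rows:
  motion:
    - [[-16,-27,0],0]
    - [[-16,-27,0],0]
    - [[-16,-27,0],0]
    - [[-16,-27,0],0]
    - [[-16,-27,0],0]

```text
time_s: 2.18
position: [0.4514, -0.2976, 0.2217]
tcp_rot: [[0.428, -0.904, 0.002], [-0.904, -0.428, -0.009], [0.009, 0.002, -1.0]]
force: [-0.1, -0.5, 0.4]
opening: 0.327
```

```bash
cat > look.py <<'E'
import sys
from h import *
from rig import bot,capture,recognise,place_of
tag=sys.argv[1]; 
r=capture("wrist"); cv2.imwrite(f"pics/w{tag}.png",r["image"]); pickle.dump(r,open(f"w{tag}.pkl","wb"))
for a in sys.argv[2:]:
    t,z=a.split(":")
    for q in place_of("wrist",t): print(t,np.round(q["xy"],1),round(q["p"],2),atz(r,q["xy"],float(z)).round(4))
s=bot.read_state();R=np.array(s["tcp_rot"]);print(s["time_s"],np.round(s["position"],4),R.round(3).tolist(),s["opening"],np.round(s["force"],1),np.round(s["joint_positions"],0))
E
python3 look.py 1 gearbox:0 pin_top:0.084
```

```text
gearbox [334.9  99.1] 0.89 [ 0.5216 -0.2781  0.    ]
gearbox [570.  336.3] 0.77 [ 0.3876 -0.6885  0.    ]
pin_top [328.4  89.2] 0.67 [ 0.5248 -0.2672  0.084 ]
2.3333 [ 0.4516 -0.297   0.2216] [[0.432, -0.902, 0.001], [-0.902, -0.432, -0.009], [0.008, 0.002, -1.0]] 0.189539758740124 [-0.3  0.2 -0.2] [-45.  24.  95.  -0.  61.  20.]
```

View pics/w1.png

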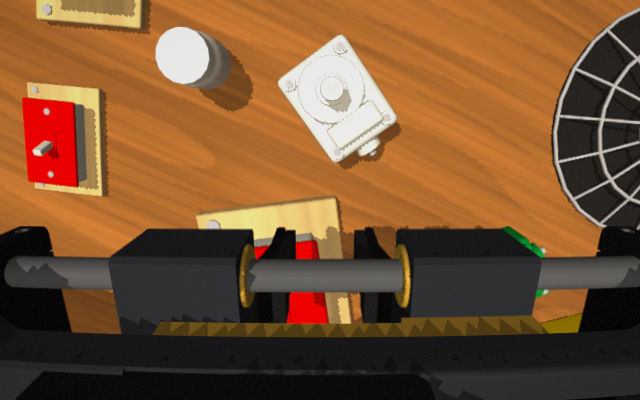

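Run:
```python
from h import *
r=pickle.load(open("w1.pkl","rb"));im=r["image"]
cv2.imwrite("pics/w1z.png",cv2.resize(im[30:170,260:410],None,fx=4,fy=4,interpolation=cv2.INTER_CUBIC))
t=pickle.load(open("d0.pkl","rb"))["top"]
for p in [(329,90),(331,90),(333,92)]: print(atz(r,p,.084).round(4))
print(proj(t,[.5248,-.2672,.084]),proj(r,[.5248,-.2672,.084]))
```

```text
[ 0.5244 -0.2679  0.084 ]
[ 0.5251 -0.2694  0.084 ]
[ 0.5244 -0.2715  0.084 ]
[[348.88109196 199.13536844]] [[328.4161047   89.19453184]]
```

View pics/w1z.png

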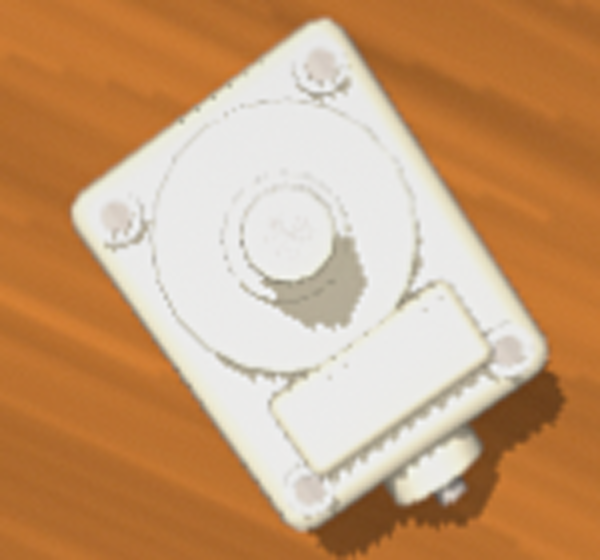

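The close crop shows the white gearbox's knob centred at (332,88), which gives about (0.5257,-0.2697), in agreement with the network. Moving above it.

>>> send_rows:
  motion:
    - [[1.5,-16,20],0]
    - [[1.5,-16,20],0]
    - [[1.5,-16,20],0]
    - [[1.5,-16,20],0]
    - [[1,-15,18],0]
  gripper: 1

```text
time_s: 2.75
position: [0.5289, -0.2794, 0.1262]
tcp_rot: [[0.427, -0.904, 0.011], [-0.904, -0.427, -0.023], [0.025, 0.0, -1.0]]
force: [0.1, 0.3, -0.1]
opening: 0.001
```

```bash
cat > to.py <<'E'
import sys
from h import *
from rig import bot
s=bot.read_state();R=np.array(s["tcp_rot"]);p=np.array(s["position"])
print(s["time_s"],p.round(4),R.round(3).tolist(),np.round(s["force"],1),s["opening"])
print("tool delta mm",(R.T@(np.array([float(v) for v in sys.argv[1:4]])-p)*1000).round(1))
E
python3 to.py .5257 -.2697 .086
```

```text
2.75 [ 0.5289 -0.2794  0.1262] [[0.427, -0.904, 0.011], [-0.904, -0.427, -0.023], [0.025, 0.0, -1.0]] [ 0.1  0.3 -0.1] 0.0007128506785172388
tool delta mm [-11.1  -1.2  40. ]
```

>>> send_rows:
  motion:
    - [[-5,0,6],0]
    - [[-4,0,6],0]
    - [[-2,0,6],0]
    - [[0,0,6],0]
    - [[0,0,0],0]

```text
time_s: 3.17
position: [0.5218, -0.2725, 0.0972]
tcp_rot: [[0.424, -0.905, 0.006], [-0.905, -0.424, -0.021], [0.022, 0.003, -1.0]]
force: [-0.2, 0.1, -0.1]
opening: 0.005
```

```bash
python3 look.py 2 pin_top:0.084; python3 to.py .5257 -.2697 .086
python3 - <<'E'
from h import *
r=pickle.load(open("w2.pkl","rb"));im=r["image"]
print(proj(r,[.5257,-.2697,.084]))
E
```

```text
pin_top [321.3 228.6] 0.65 [ 0.5264 -0.2684  0.084 ]
3.2667 [ 0.5227 -0.2729  0.0982] [[0.424, -0.905, 0.008], [-0.905, -0.424, -0.022], [0.024, 0.002, -1.0]] 0.009017907680780705 [ 0.2 -0.2  0.1] [-38.  37.  94.  -1.  48.  27.]
3.2667 [ 0.5227 -0.2729  0.0982] [[0.424, -0.905, 0.008], [-0.905, -0.424, -0.022], [0.024, 0.002, -1.0]] [ 0.2 -0.2  0.1] 0.009017907680780705
tool delta mm [-1.9 -4.2 12.2]
[[322.88738493 230.71201316]]
```

View pics/w2.png

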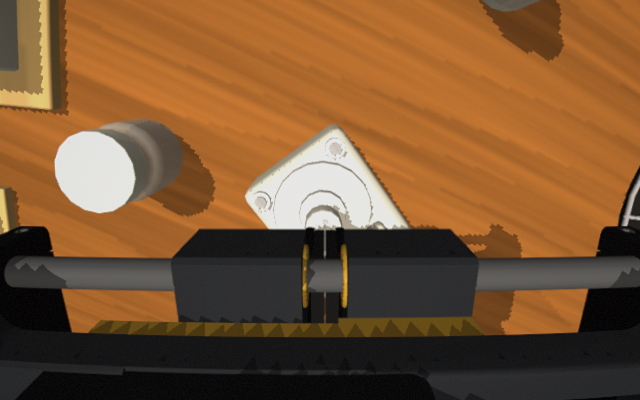

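The jar lid is at left (95,170). The knob is just under the closed fingers at (323,225). Adjusting sideways, then pushing down.

>>> send_rows:
  motion:
    - [[-2,-4,2],0]
    - [[0,0,3],0]
    - [[0,0,3],0]
    - [[0,0,3],0]
    - [[0,0,3],0]

```text
time_s: 3.68
position: [0.5275, -0.2716, 0.0867]
tcp_rot: [[0.423, -0.906, 0.014], [-0.905, -0.424, -0.027], [0.031, -0.001, -1.0]]
force: [0.1, -0.8, -0.2]
opening: 0.009
```

```bash
python3 to.py .5257 -.2697 .074
```

```text
3.6833 [ 0.5275 -0.2716  0.0867] [[0.423, -0.906, 0.014], [-0.905, -0.424, -0.027], [0.031, -0.001, -1.0]] [ 0.1 -0.8 -0.2] 0.008938341341412063
tool delta mm [-2.9  0.8 12.6]
```

>>> send_rows:
  motion:
    - [[-1.5,0,4],0]
    - [[-1,0,4],0]
    - [[0,0,3],0]
    - [[0,0,2],0]
    - [[0,0,2],0]

```text
time_s: 4.1
position: [0.5276, -0.271, 0.0742]
tcp_rot: [[0.424, -0.906, 0.016], [-0.905, -0.424, -0.03], [0.034, -0.002, -0.999]]
force: [-6.0, 3.6, 27.9]
opening: 0.006
```

```bash
python3 to.py .5257 -.2697 .074
```

```text
4.1 [ 0.5276 -0.271   0.0742] [[0.424, -0.906, 0.016], [-0.905, -0.424, -0.03], [0.034, -0.002, -0.999]] [-6.   3.6 27.9] 0.006081284947364852
tool delta mm [-2.   1.1  0.1]
```

28 N of resistance at the 74 mm height, so the pin has bottomed. Lifting and moving over towards the middle switch plate.

>>> send_rows:
  motion:
    - [[0,0,-12],0]
    - [[0,0,-25],0]
    - [[0,0,-30],0]
    - [[0,0,-30],0]
    - [[-20,-5,-25],0]

```text
time_s: 4.52
position: [0.5188, -0.2462, 0.1925]
tcp_rot: [[0.421, -0.907, 0.004], [-0.907, -0.421, -0.02], [0.02, 0.004, -1.0]]
force: [1.0, 0.2, 0.6]
opening: 0.009
```

```bash
python3 look.py 3 pin_top:0.074; python3 to.py .49 -.034 .21
python3 - <<'E'
from h import *
r=pickle.load(open("w3.pkl","rb"));im=r["image"]
for z in(.074,.084): print(proj(r,[.5257,-.2697,z]))
E
```

```text
pin_top [348.8 196.2] 0.93 [ 0.5229 -0.2685  0.074 ]
4.6167 [ 0.5184 -0.242   0.1945] [[0.425, -0.905, 0.006], [-0.905, -0.425, -0.019], [0.02, 0.003, -1.0]] 0.0067939458921416765 [ 0.4 -0.6  0.6] [-36.  28.  92.  -1.  59.  29.]
4.6167 [ 0.5184 -0.242   0.1945] [[0.425, -0.905, 0.006], [-0.905, -0.425, -0.019], [0.02, 0.003, -1.0]] [ 0.4 -0.6  0.6] 0.0067939458921416765
tool delta mm [-200.   -62.6  -19.7]
[[351.6480441 193.8571365]]
[[352.84172911 197.12790825]]
```

View pics/w3.png

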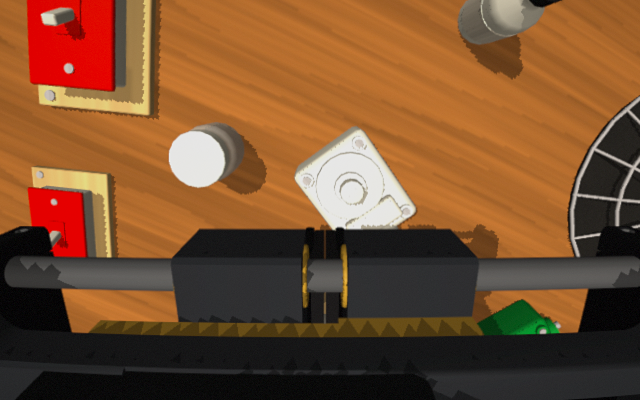

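The knob at (351,190) now sits low, just above its collar, and the gearbox hasn't moved. On to the toggle.

>>> send_rows:
  motion:
    - [[-25,-8,-5],0]
    - [[-25,-8,-5],0]
    - [[-25,-8,-5],0]
    - [[-25,-8,-5],0]
    - [[-25,-8,0],0]

```text
time_s: 5.03
position: [0.5012, -0.1116, 0.2084]
tcp_rot: [[0.418, -0.908, 0.006], [-0.908, -0.418, -0.02], [0.02, 0.003, -1.0]]
force: [0.6, 0.7, 0.6]
opening: 0.01
```

>>> send_rows:
  motion:
    - [[-25,-8,0],0]
    - [[-25,-8,0],0]
    - [[-18,-6,0],0]
    - [[-8,0,0],0]
    - [[0,0,0],0]

```text
time_s: 5.45
position: [0.4832, -0.0244, 0.2007]
tcp_rot: [[0.422, -0.906, -0.007], [-0.906, -0.422, -0.014], [0.01, 0.012, -1.0]]
force: [-0.2, -0.1, 0.4]
opening: 0.009
```

```bash
python3 look.py 4 toggle_pivot:0.044 toggle_tip:0.068
```

```text
toggle_pivot [332.1  86.8] 0.79 [0.5593 0.0026 0.044 ]
toggle_tip [332.4  96.5] 0.62 [ 5.518e-01 -4.000e-04  6.800e-02]
toggle_tip [333.1  87. ] 0.51 [0.5587 0.0022 0.068 ]
5.6 [ 0.4852 -0.0269  0.2014] [[0.42, -0.908, -0.004], [-0.907, -0.42, -0.015], [0.013, 0.01, -1.0]] 0.005135023356990616 [ 0.3 -0.5  0.3] [-16.  21. 103.  -1.  56.  50.]
```

View pics/w4.png

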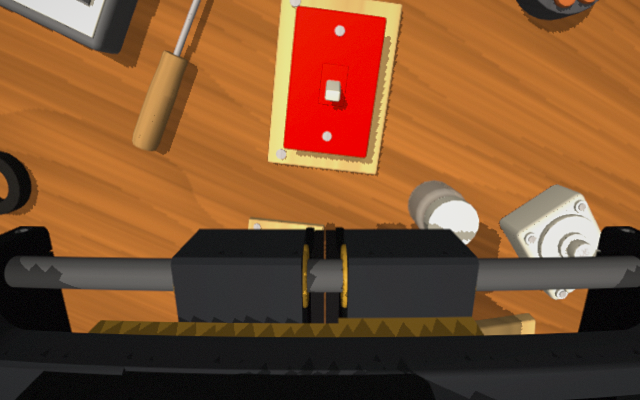

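Run:
```python
from h import *
r=pickle.load(open("w4.pkl","rb"));im=r["image"].copy()
a=atz(r,(340,31),.044);b=atz(r,(327,136),.044);print(a,b,(a+b)/2)
u=(a-b);u/=np.linalg.norm(u);print(u,np.degrees(np.arctan2(u[1],u[0])))
P=(a+b)/2
for s in(-1,0,1): 
    T=P+26e-3*(np.sin(.4*s)*u+np.cos(.4*s)*np.array([0,0,1])); print(s,T.round(4),proj(r,T))
print("pivot",proj(r,P))
cv2.imwrite("pics/w4z.png",cv2.resize(im[0:180,260:410],None,fx=4,fy=3.3,interpolation=cv2.INTER_CUBIC))
s=pickle.load(open("d0.pkl","rb"))["side"]
for k in(-1,0,1): 
    T=P+26e-3*(np.sin(.4*k)*u+np.cos(.4*k)*np.array([0,0,1])); print(k,proj(s,T))
print(proj(s,P))
cv2.imwrite("pics/s4z.png",cv2.resize(s["image"][220:280,240:320],None,fx=8,fy=8,interpolation=cv2.INTER_CUBIC))
```

```text
[0.60278012 0.01594279 0.044     ] [ 0.51936784 -0.01134033  0.044     ] [0.56107398 0.00230123 0.044     ]
[0.95044916 0.31088003 0.        ] 18.112272899314892
-1 [ 0.5515 -0.0008  0.0679] [[332.714318    97.13246042]]
0 [0.5611 0.0023 0.07  ] [[334.43040212  84.01870926]]
1 [0.5707 0.0054 0.0679] [[335.97846496  70.88654955]]
pivot [[333.30343376  85.03087116]]
-1 [[280.03217566 240.28211372]]
0 [[276.49587127 239.27570105]]
1 [[273.11769798 239.07541912]]
[[277.41682985 244.29050282]]
```

View pics/w4z.png

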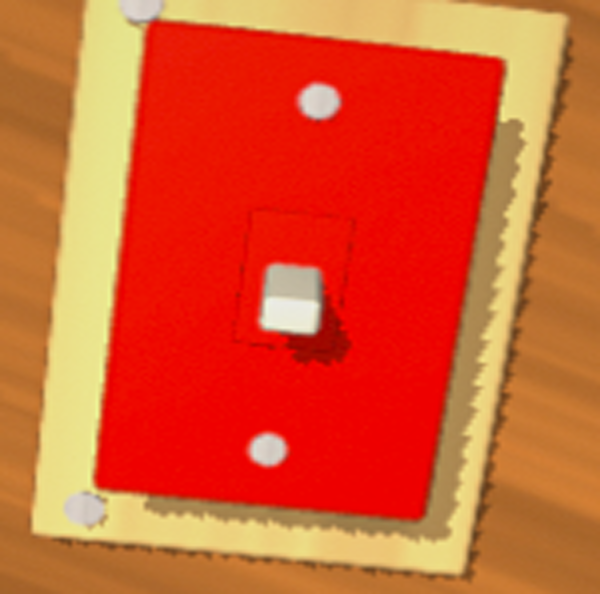

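View pics/s4z.png

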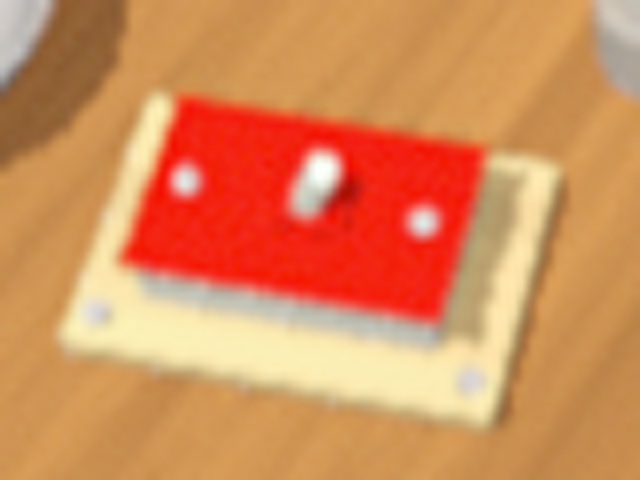

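Close crop: on the middle-sized red plate (screws at (340,31) and (327,136)) the toggle's bright end face is at (332,97). That is where a lean towards the robot projects, so it leans to the near side. The push goes along (0.950,0.311). I'll descend behind it.

>>> send_rows:
  motion:
    - [[0,-8,25],0.06]
    - [[0,-8,25],0.06]
    - [[0,-8,25],0]
    - [[0,-8,25],0]
    - [[0,-6,22],0]

```text
time_s: 6.02
position: [0.5311, -0.0253, 0.0805]
tcp_rot: [[0.293, -0.956, 0.016], [-0.956, -0.294, -0.023], [0.026, -0.009, -1.0]]
force: [0.1, -0.8, 0.4]
opening: 0.003
```

```bash
python3 to.py .5212 -.0107 .057
```

```text
6.0167 [ 0.5311 -0.0253  0.0805] [[0.293, -0.956, 0.016], [-0.956, -0.294, -0.023], [0.026, -0.009, -1.0]] [ 0.1 -0.8  0.4] 0.002912344179323794
tool delta mm [-17.5   5.4  23. ]
```

>>> send_rows:
  motion:
    - [[-7,3,4],0]
    - [[-6,3,6],0]
    - [[-5,1,6],0]
    - [[0,0,6],0]
    - [[0,0,0],0]

```text
time_s: 6.43
position: [0.5192, -0.0148, 0.0529]
tcp_rot: [[0.287, -0.958, 0.012], [-0.958, -0.287, -0.022], [0.025, -0.005, -1.0]]
force: [-0.4, -0.1, 1.3]
opening: 0.005
```

```bash
python3 to.py .5212 -.0107 .057;python3 to.py .5515 -.0009 .057
```

```text
6.4333 [ 0.5192 -0.0148  0.0529] [[0.287, -0.958, 0.012], [-0.958, -0.287, -0.022], [0.025, -0.005, -1.0]] [-0.4 -0.1  1.3] 0.005376765403884767
tool delta mm [-3.2 -3.2 -4.2]
6.4333 [ 0.5192 -0.0148  0.0529] [[0.287, -0.958, 0.012], [-0.958, -0.287, -0.022], [0.025, -0.005, -1.0]] [-0.4 -0.1  1.3] 0.005376765403884767
tool delta mm [ -3.9 -35.   -4. ]
```

>>> send_rows:
  motion:
    - [[-1,-6,-3],0]
    - [[-1,-7,0],0]
    - [[-1,-7,0],0]
    - [[-1,-6,0],0]
    - [[0,-4,0],0]

```text
time_s: 6.85
position: [0.5494, -0.0024, 0.0593]
tcp_rot: [[0.286, -0.958, 0.013], [-0.958, -0.286, -0.024], [0.026, -0.006, -1.0]]
force: [-1.9, -0.7, 2.2]
opening: 0.006
```

```bash
python3 to.py .5523 -.0005 .056
```

```text
6.85 [ 0.5494 -0.0024  0.0593] [[0.286, -0.958, 0.013], [-0.958, -0.286, -0.024], [0.026, -0.006, -1.0]] [-1.9 -0.7  2.2] 0.005661887375050615
tool delta mm [-1.  -3.3  3.3]
```

>>> send_rows:
  motion:
    - [[0,-3,1],0]
    - [[0,-2.5,1],0]
    - [[0,-2,0],0]
    - [[0,-2,0],0]
    - [[0,-2,0],0]

```text
time_s: 7.27
position: [0.5538, -0.0001, 0.0583]
tcp_rot: [[0.293, -0.956, -0.005], [-0.956, -0.292, -0.028], [0.025, 0.013, -1.0]]
force: [-5.6, -3.6, 4.7]
opening: 0.005
```

```bash
python3 to.py .5523 -.0005 .056
```

```text
7.2667 [ 5.538e-01 -1.000e-04  5.830e-02] [[0.293, -0.956, -0.005], [-0.956, -0.292, -0.028], [0.025, 0.013, -1.0]] [-5.6 -3.6  4.7] 0.0046016959822156416
tool delta mm [-0.1  1.5  2.4]
```

>>> send_rows:
  motion:
    - [[0,-3,0],0]
    - [[0,-3,0],0]
    - [[0,-4,0],0]
    - [[0,-4,0],0]
    - [[0,-4,0],0]

```text
time_s: 7.68
position: [0.5539, -0.0001, 0.0586]
tcp_rot: [[0.301, -0.953, -0.046], [-0.953, -0.299, -0.038], [0.022, 0.055, -0.998]]
force: [-7.8, -5.6, 8.2]
opening: 0.004
```

The tip stalls at about 10 N where the stop was predicted. Backing off, lifting and checking.

>>> send_rows:
  motion:
    - [[0,12,0],0]
    - [[0,14,-12],0]
    - [[0,14,-28],0]
    - [[0,12,-30],0]
    - [[0,12,-30],0]

```text
time_s: 8.1
position: [0.4955, -0.0147, 0.1584]
tcp_rot: [[0.3, -0.952, -0.054], [-0.954, -0.299, -0.034], [0.016, 0.062, -0.998]]
force: [-0.1, -1.2, -0.0]
opening: 0.003
```

```bash
python3 look.py 5 toggle_pivot:0.044 toggle_tip:0.068
python3 - <<'E'
from h import *
r=pickle.load(open("w5.pkl","rb"));im=r["image"]
P=np.array([.5611,.0023,.044]);u=np.array([.9504,.3109,0])
print(proj(r,P))
for k in(-.4,0,.3,.4): 
    T=P+26e-3*(np.sin(k)*u+np.cos(k)*np.array([0,0,1])); print(k,proj(r,T))
c=proj(r,P)[0].astype(int)
x0,y0=max(c[0]-60,0),max(c[1]-60,0);print(x0,y0)
cv2.imwrite("pics/w5z.png",cv2.resize(im[y0:y0+120,x0:x0+120],None,fx=5,fy=5,interpolation=cv2.INTER_CUBIC))
E
```

```text
toggle_pivot [329.8  98. ] 0.71 [ 5.596e-01 -1.000e-04  4.400e-02]
toggle_tip [325.4  91.2] 0.78 [0.5639 0.0052 0.068 ]
toggle_tip [ 3.8 11.5] 0.32 [0.5527 0.2248 0.068 ]
8.25 [ 0.4977 -0.0152  0.1602] [[0.3, -0.953, -0.047], [-0.954, -0.299, -0.036], [0.02, 0.055, -0.998]] 0.007205389669368088 [0.8 0.3 0.3] [-13.  27. 102.  -3.  54.  62.]
[[327.3508916   94.96419941]]
-0.4 [[328.29730059 111.89789368]]
0 [[328.28411162  96.80937478]]
0.3 [[328.16498575  84.87799628]]
0.4 [[328.10635784  81.06078095]]
267 34
```

View pics/w5z.png

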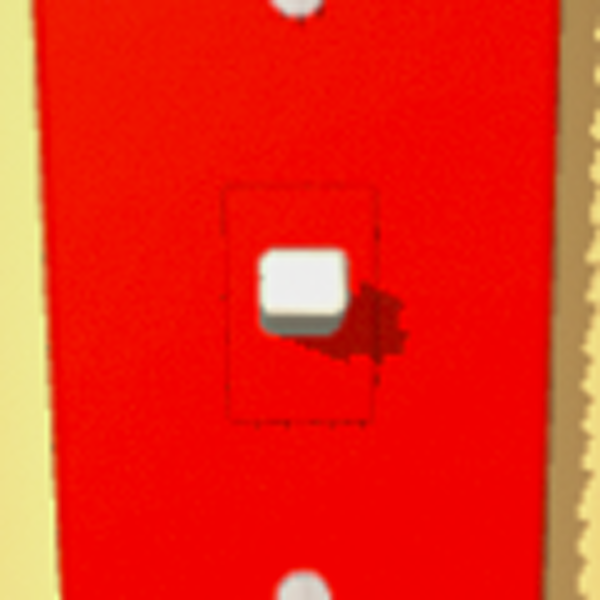

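View pics/w5.png

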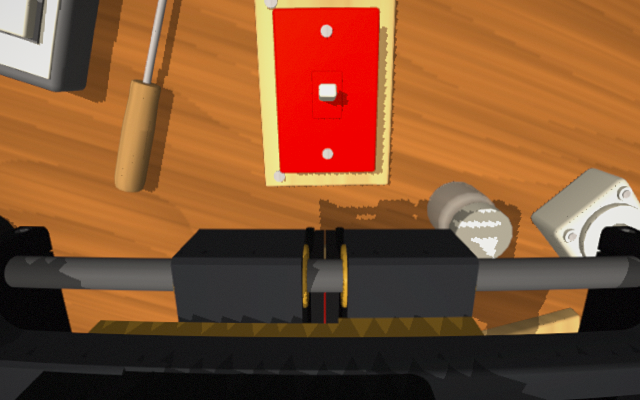

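The toggle's end face is at (327,90). Upright would be 97 and full over 81, so it is only about 0.16 rad past upright. It isn't fully over yet, so I'm going back to push with a higher contact point.

>>> send_rows:
  motion:
    - [[-2,-3,20],0]
    - [[-2,-3,20],0]
    - [[-2,-3,20],0]
    - [[-2,-3,15],0]
    - [[0,0,3],0]

```text
time_s: 8.67
position: [0.5089, -0.0065, 0.0778]
tcp_rot: [[0.299, -0.954, -0.036], [-0.954, -0.298, -0.037], [0.024, 0.045, -0.999]]
force: [-0.5, 0.1, 0.2]
opening: 0.006
```

```bash
python3 to.py .5307 -.0076 .063;python3 to.py .5611 .0023 .063
```

```text
8.6667 [ 0.5089 -0.0065  0.0778] [[0.299, -0.954, -0.036], [-0.954, -0.298, -0.037], [0.024, 0.045, -0.999]] [-0.5  0.1  0.2] 0.006291710620419351
tool delta mm [  7.2 -21.1  14.1]
8.6667 [ 0.5089 -0.0065  0.0778] [[0.299, -0.954, -0.036], [-0.954, -0.298, -0.037], [0.024, 0.045, -0.999]] [-0.5  0.1  0.2] 0.006291710620419351
tool delta mm [  6.8 -53.   12.6]
```

>>> send_rows:
  motion:
    - [[3,-4,6],0]
    - [[2,-6,6],0]
    - [[1,-6,4],0]
    - [[0,-6,0],0]
    - [[0,-5,0],0]

```text
time_s: 9.08
position: [0.5379, -0.0047, 0.0567]
tcp_rot: [[0.299, -0.954, -0.039], [-0.954, -0.297, -0.036], [0.022, 0.048, -0.999]]
force: [0.9, -0.1, 0.7]
opening: 0.005
```

```bash
python3 to.py .5611 .0023 .061
```

```text
9.0833 [ 0.5379 -0.0047  0.0567] [[0.299, -0.954, -0.039], [-0.954, -0.297, -0.036], [0.022, 0.048, -0.999]] [ 0.9 -0.1  0.7] 0.004843181654663646
tool delta mm [  0.3 -24.   -5.5]
```

>>> send_rows:
  motion:
    - [[0,-5,-3],0]
    - [[0,-5,-2],0]
    - [[0,-5,-1],0]
    - [[0,-6,0],0]
    - [[0,-6,0],0]

```text
time_s: 9.5
position: [0.5559, 0.001, 0.0632]
tcp_rot: [[0.306, -0.95, -0.064], [-0.952, -0.303, -0.043], [0.022, 0.074, -0.997]]
force: [-12.7, -10.8, 9.5]
opening: 0.007
```

```bash
python3 to.py .5611 .0023 .061; python3 -c "
from rig import bot;print(bot.read_state()['moment'])"
```

```text
9.5 [0.5559 0.001  0.0632] [[0.306, -0.95, -0.064], [-0.952, -0.303, -0.043], [0.022, 0.074, -0.997]] [-12.7 -10.8   9.5] 0.006978774850700479
tool delta mm [ 0.3 -5.5  1.8]
[-2.09918894  2.22095027  0.01510462]
```

Run:
```python
from h import *
from rig import capture
s=capture("side"); w=capture("wrist"); t=capture("top")
P=np.array([.5611,.0023,.044]);c=proj(s,P)[0].astype(int);print(c)
A=cv2.resize(s["image"][c[1]-40:c[1]+20,c[0]-40:c[0]+40],None,fx=7,fy=7,interpolation=cv2.INTER_CUBIC)
cv2.imwrite("pics/s6.png",A)
cv2.imwrite("pics/w6.png",w["image"])
for k in(0,.16,.4): 
    T=P+26e-3*(np.sin(k)*np.array([.9504,.3109,0])+np.cos(k)*np.array([0,0,1])); print(k,proj(s,T)[0]-c,proj(w,T))
```

```text
[277 244]
0 [-0.51155325 -4.72845604] [[326.37486249 245.71976955]]
0.16 [-1.91473799 -4.91005422] [[326.34119267 237.40147211]]
0.4 [-3.88957039 -4.92860039] [[326.220298  224.0914326]]
```

View pics/s6.png

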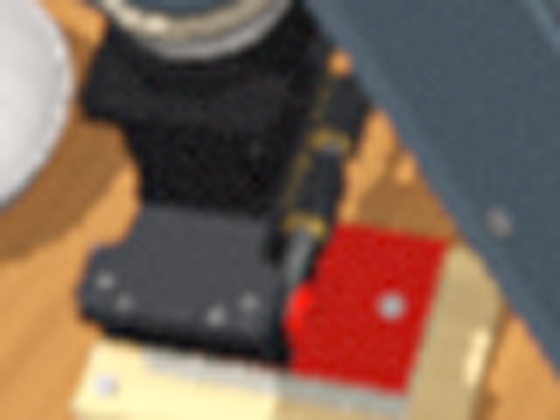

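View pics/w6.png

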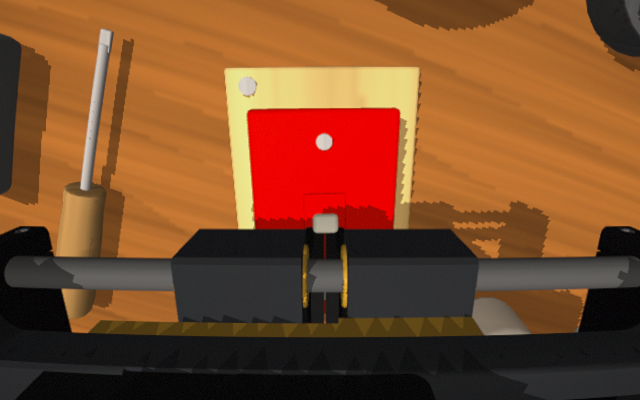

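While in contact, the toggle's end shows at (325,222), where full over predicts (326,224). It looks to be at the stop. Retreating gently, straight back first.

>>> send_rows:
  motion:
    - [[0,4,0.5],0]
    - [[0,8,0],0]
    - [[0,12,0],0]
    - [[0,12,-10],0]
    - [[0,12,-20],0]

```text
time_s: 10.07
position: [0.5118, -0.0123, 0.0962]
tcp_rot: [[0.305, -0.95, -0.061], [-0.952, -0.303, -0.042], [0.021, 0.071, -0.997]]
force: [0.6, 0.3, 0.6]
opening: -0.001
```

>>> send_rows:
  motion:
    - [[0,8,-25],0]
    - [[0,8,-25],0]
    - [[0,0,-25],0]
    - [[0,0,-10],0]
    - [[0,0,0],0]

```text
time_s: 10.48
position: [0.4999, -0.0134, 0.1894]
tcp_rot: [[0.305, -0.951, -0.055], [-0.952, -0.303, -0.042], [0.024, 0.065, -0.998]]
force: [0.1, -0.5, 0.8]
opening: 0.001
```

```bash
python3 look.py 7 toggle_tip:0.068 round_key_top:0.054
python3 - <<'E'
from h import *
r=pickle.load(open("w7.pkl","rb"));im=r["image"]
P=np.array([.5611,.0023,.044]);u=np.array([.9504,.3109,0])
print(proj(r,P))
for k in(-.4,0,.16,.3,.4): 
    T=P+26e-3*(np.sin(k)*u+np.cos(k)*np.array([0,0,1])); print(k,proj(r,T))
c=proj(r,P)[0].astype(int)
x0,y0=max(c[0]-60,0),max(c[1]-60,0);print(x0,y0)
cv2.imwrite("pics/w7z.png",cv2.resize(im[y0:y0+120,x0:x0+120],None,fx=5,fy=5,interpolation=cv2.INTER_CUBIC))
E
```

```text
toggle_tip [323.8  95.2] 0.72 [0.564  0.0052 0.068 ]
10.6333 [ 0.4982 -0.0132  0.1865] [[0.305, -0.95, -0.061], [-0.952, -0.303, -0.041], [0.021, 0.071, -0.997]] 0.007999702768662489 [0.3 0.4 0.8] [-12.  25. 100.  -4.  58.  62.]
[[325.39511651  98.26718122]]
-0.4 [[326.26614152 113.66896649]]
0 [[326.29989658 100.33910253]]
0.16 [[326.26921599  94.67158928]]
0.3 [[326.22208258  89.77303321]]
0.4 [[326.17745746  86.38103884]]
265 38
```

View pics/w7z.png

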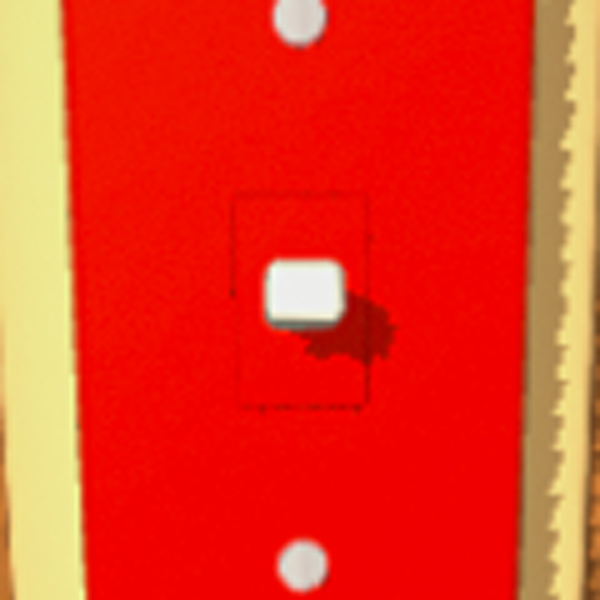

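View pics/w7.png

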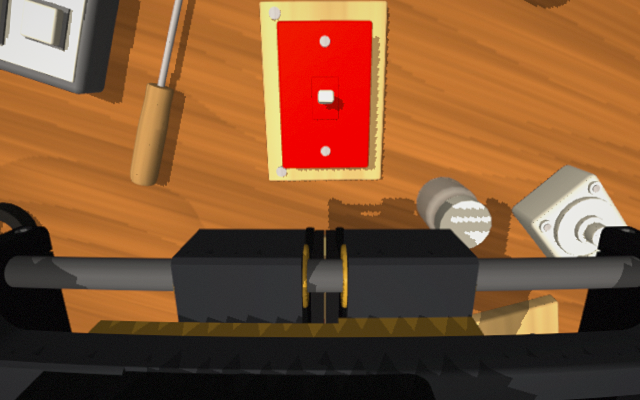

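Released, the end face is at (326,96), a lean of only about 0.12 rad, although it was at the stop under 15 N. Probably the compressed stop flings it back on a quick release. I'll push again, light at the end, and let go slowly.

>>> send_rows:
  motion:
    - [[-1,-3,25],0]
    - [[-1,-3,25],0]
    - [[-1,-3,25],0]
    - [[-1,-4,22],0]
    - [[0,-4,10],0]

```text
time_s: 11.05
position: [0.5067, -0.0083, 0.0726]
tcp_rot: [[0.305, -0.951, -0.06], [-0.952, -0.303, -0.041], [0.021, 0.07, -0.997]]
force: [0.2, 0.6, -0.7]
opening: 0.0
```

```bash
python3 to.py .5307 -.0076 .062;python3 to.py .5611 .0023 .062
```

```text
11.05 [ 0.5067 -0.0083  0.0726] [[0.305, -0.951, -0.06], [-0.952, -0.303, -0.041], [0.021, 0.07, -0.997]] [ 0.2  0.6 -0.7] 0.00024891334466049943
tool delta mm [  6.4 -23.8   9.1]
11.05 [ 0.5067 -0.0083  0.0726] [[0.305, -0.951, -0.06], [-0.952, -0.303, -0.041], [0.021, 0.07, -0.997]] [ 0.2  0.6 -0.7] 0.00024891334466049943
tool delta mm [  6.2 -55.7   6.9]
```

>>> send_rows:
  motion:
    - [[2,-8,3],0]
    - [[2,-8,2],0]
    - [[1,-8,1],0]
    - [[0,-8,0],0]
    - [[0,-5,0],0]

```text
time_s: 11.47
position: [0.5445, -0.0013, 0.0598]
tcp_rot: [[0.305, -0.95, -0.068], [-0.952, -0.302, -0.039], [0.017, 0.076, -0.997]]
force: [0.2, -0.7, 0.0]
opening: 0.009
```

```bash
python3 to.py .5611 .0023 .062
```

```text
11.4667 [ 0.5445 -0.0013  0.0598] [[0.305, -0.95, -0.068], [-0.952, -0.302, -0.039], [0.017, 0.076, -0.997]] [ 0.2 -0.7  0. ] 0.009322319873792935
tool delta mm [  1.7 -16.7  -3.5]
```

>>> send_rows:
  motion:
    - [[0,-2.5,-1],0]
    - [[0,-2,-1],0]
    - [[0,-2,0],0]
    - [[0,-1.5,0],0]
    - [[0,-1,0],0]

```text
time_s: 11.88
position: [0.5537, 0.0018, 0.0636]
tcp_rot: [[0.306, -0.949, -0.069], [-0.952, -0.304, -0.041], [0.018, 0.079, -0.997]]
force: [-2.6, -1.7, -1.1]
opening: 0.004
```

```bash
python3 to.py .5611 .0023 .062
```

```text
11.8833 [0.5537 0.0018 0.0636] [[0.306, -0.949, -0.069], [-0.952, -0.304, -0.041], [0.018, 0.079, -0.997]] [-2.6 -1.7 -1.1] 0.0038236347436714697
tool delta mm [ 1.7 -7.3  1.1]
```

>>> send_rows:
  motion:
    - [[0,-1,0],0]
    - [[0,-1,0],0]
    - [[0,-0.8,0],0]
    - [[0,-0.8,0],0]
    - [[0,-0.5,0],0]

```text
time_s: 12.3
position: [0.5538, 0.0018, 0.0635]
tcp_rot: [[0.307, -0.949, -0.077], [-0.952, -0.304, -0.043], [0.017, 0.087, -0.996]]
force: [-3.4, -2.4, 1.2]
opening: 0.007
```

```bash
python3 to.py .5611 .0023 .062; python3 look.py 8
python3 - <<'E'
from h import *
w=pickle.load(open("w8.pkl","rb"))
P=np.array([.5611,.0023,.044])
for k in(0,.16,.3,.4): 
    T=P+26e-3*(np.sin(k)*np.array([.9504,.3109,0])+np.cos(k)*np.array([0,0,1])); print(k,proj(w,T))
cv2.imwrite("pics/w8z.png",cv2.resize(w["image"][120:260,250:400],None,fx=4,fy=4))
E
```

```text
12.3 [0.5538 0.0018 0.0635] [[0.307, -0.949, -0.077], [-0.952, -0.304, -0.043], [0.017, 0.087, -0.996]] [-3.4 -2.4  1.2] 0.006936764177298032
tool delta mm [ 1.7 -7.2  0.9]
12.35 [0.5539 0.0018 0.0635] [[0.307, -0.949, -0.077], [-0.952, -0.304, -0.043], [0.017, 0.087, -0.996]] 0.0058427459503801946 [-4.7 -2.6  1.7] [-10.  40.  96.  -4.  48.  65.]
0 [[329.41887547 242.38102635]]
0.16 [[329.41968786 234.05691344]]
0.3 [[329.38433    226.34676653]]
0.4 [[329.33879603 220.72293796]]
```

View pics/w8z.png

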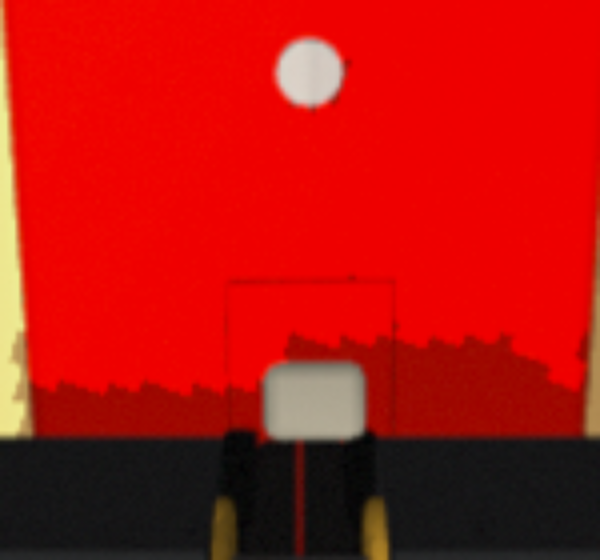

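Run:
```python
from h import *
for n,top,scr in(("w4",None,(340,31)),("w7",(326,77),(325,41)),("w8",(327,190.5),(327.5,138))):
    w=pickle.load(open(n+".pkl","rb"))
    print(n,proj(w,[.60278,.01594,.044]),scr, atz(w,top,.044) if top else "", atz(w,scr,.044))
w=pickle.load(open("w8.pkl","rb")); print(atz(w,(328.5,220),.068), atz(w,(328.5,210),.070))
w=pickle.load(open("w7.pkl","rb")); print(atz(w,(326,96),.069))
```

```text
w4 [[340.00296002  31.00166122]] (340, 31)  [0.60278012 0.01594279 0.044     ]
w7 [[325.16529491  41.53039379]] (325, 41) [0.57727003 0.00700267 0.044     ] [0.60311559 0.01618542 0.044     ]
w8 [[328.01226668 138.32009687]] (327.5, 138) [0.57672335 0.0079436  0.044     ] [0.60285406 0.01623036 0.044     ]
[0.57097365 0.00593982 0.068     ] [0.57646541 0.00780436 0.07      ]
[0.56402163 0.0034529  0.069     ]
```

Calibration checks out, with the screw reprojecting within 0.5 px. The toggle is at the stop under about 5 N. Unloading gradually.

>>> send_rows:
  motion:
    - [[0,0,0],0]
    - [[0,0,0],0]
    - [[0,0.2,0],0]
    - [[0,0.2,0],0]
    - [[0,0.3,0],0]

```text
time_s: 12.77
position: [0.5537, 0.0018, 0.0636]
tcp_rot: [[0.307, -0.949, -0.076], [-0.952, -0.304, -0.042], [0.017, 0.085, -0.996]]
force: [-2.8, -2.3, 0.1]
opening: 0.005
```

```bash
python3 to.py .5611 .0023 .062
```

```text
12.7667 [0.5537 0.0018 0.0636] [[0.307, -0.949, -0.076], [-0.952, -0.304, -0.042], [0.017, 0.085, -0.996]] [-2.8 -2.3  0.1] 0.005271880852056069
tool delta mm [ 1.7 -7.3  1. ]
```

>>> send_rows:
  motion:
    - [[0,0.4,0],0]
    - [[0,0.5,0],0]
    - [[0,0.6,0],0]
    - [[0,0.7,0],0]
    - [[0,0.8,0],0]

```text
time_s: 13.18
position: [0.5534, 0.0016, 0.0639]
tcp_rot: [[0.306, -0.949, -0.07], [-0.952, -0.304, -0.041], [0.018, 0.079, -0.997]]
force: [-0.5, -0.4, -1.1]
opening: 0.003
```

```bash
python3 to.py .5611 .0023 .062; python3 look.py 9
python3 - <<'E'
from h import *
w=pickle.load(open("w9.pkl","rb"))
P=np.array([.5611,.0023,.044])
for k in(0,.16,.3,.4): 
    T=P+26e-3*(np.sin(k)*np.array([.9504,.3109,0])+np.cos(k)*np.array([0,0,1])); print(k,proj(w,T))
cv2.imwrite("pics/w9z.png",cv2.resize(w["image"][120:260,250:400],None,fx=4,fy=4))
E
```

```text
13.1833 [0.5534 0.0016 0.0639] [[0.306, -0.949, -0.07], [-0.952, -0.304, -0.041], [0.018, 0.079, -0.997]] [-0.5 -0.4 -1.1] 0.0028488931911242925
tool delta mm [ 1.6 -7.7  1.4]
13.2333 [0.5534 0.0016 0.064 ] [[0.306, -0.95, -0.07], [-0.952, -0.304, -0.041], [0.018, 0.079, -0.997]] 0.008245355144136355 [0.1 0.2 0.9] [-10.  39.  96.  -4.  48.  65.]
0 [[329.1283201  240.82672014]]
0.16 [[329.11594199 232.48050972]]
0.3 [[329.06914983 224.76828342]]
0.4 [[329.01571621 219.15305781]]
```

View pics/w9z.png

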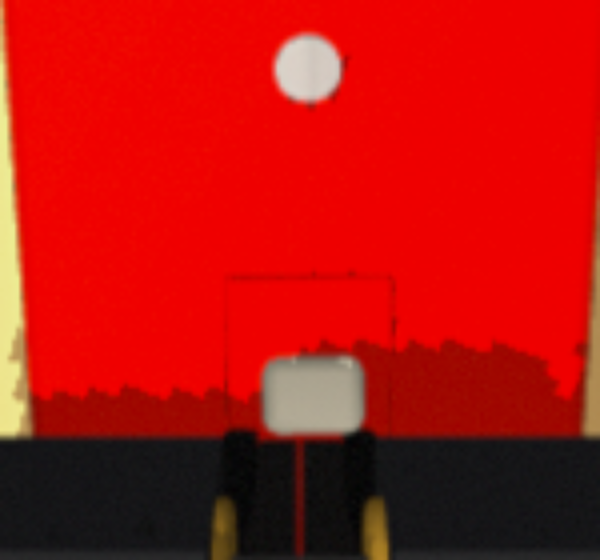

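The load is gone and the end face is still at y≈219, where full over predicts 219. Backing away slowly.

>>> send_rows:
  motion:
    - [[0,0.8,0],0]
    - [[0,1,0],0]
    - [[0,1.5,0],0]
    - [[0,2,0],0]
    - [[0,3,0],0]

```text
time_s: 13.65
position: [0.5486, -0.0006, 0.0653]
tcp_rot: [[0.306, -0.95, -0.062], [-0.952, -0.304, -0.041], [0.02, 0.071, -0.997]]
force: [-0.4, 0.3, -0.1]
opening: 0.004
```

>>> send_rows:
  motion:
    - [[0,6,0],0]
    - [[0,10,-5],0]
    - [[0,12,-20],0]
    - [[0,12,-28],0]
    - [[0,10,-28],0]

```text
time_s: 14.07
position: [0.4982, -0.0128, 0.1472]
tcp_rot: [[0.306, -0.949, -0.076], [-0.952, -0.304, -0.038], [0.013, 0.084, -0.996]]
force: [1.2, 0.2, 0.9]
opening: 0.006
```

```bash
python3 look.py 10
python3 - <<'E'
from h import *
r=pickle.load(open("w10.pkl","rb"));im=r["image"]
P=np.array([.5611,.0023,.044]);u=np.array([.9504,.3109,0])
for k in(-.4,0,.16,.3,.4): 
    T=P+26e-3*(np.sin(k)*u+np.cos(k)*np.array([0,0,1])); print(k,proj(r,T))
c=proj(r,P)[0].astype(int)
x0,y0=max(c[0]-60,0),max(c[1]-60,0);print(x0,y0)
cv2.imwrite("pics/w10z.png",cv2.resize(im[y0:y0+120,x0:x0+120],None,fx=5,fy=5,interpolation=cv2.INTER_CUBIC))
E
```

```text
14.1167 [ 0.4994 -0.0133  0.1521] [[0.306, -0.949, -0.069], [-0.952, -0.304, -0.04], [0.017, 0.078, -0.997]] 0.006413997560634931 [-0.9  0.1  2.1] [-12.  28. 101.  -4.  54.  62.]
-0.4 [[331.2962209  115.99811462]]
0 [[331.43877154 100.32903672]]
0.16 [[331.43942416  93.59928253]]
0.3 [[331.41237589  87.76151341]]
0.4 [[331.37758952  83.71064059]]
270 37
```

View pics/w10z.png

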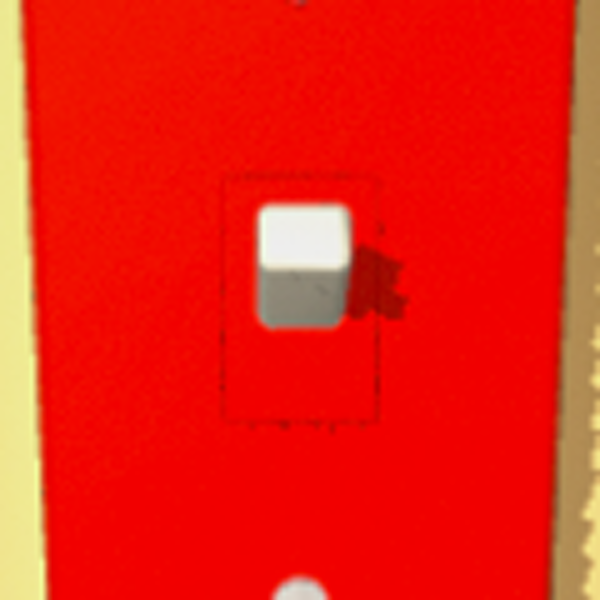

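The toggle now stays at 84.4 px, where full over predicts 83.7, and shows a long back face. The pin could have rebounded from its stop the same way, so I'll check it before the key.

Run:
```python
from h import *
A=[]
for n,x,y in(("w1",332,88),("w3",352,190),("w5",640-75,225-75)):
    r=pickle.load(open(n+".pkl","rb"));im=r["image"]
    if n=="w5": continue
    A.append(cv2.resize(im[y-35:y+35,x-35:x+35],None,fx=5.5,fy=5.5,interpolation=cv2.INTER_CUBIC))
    print(n,[proj(r,[.5257,-.2697,z])[0].round(1) for z in(.06,.074,.084)],x-35,y-35, ray(r,[0,0])[0])
cv2.imwrite("pics/pin.png",np.hstack(A))
```

```text
w1 [array([330.9,  90.3]), array([331.3,  89.9]), array([331.7,  89.5])] 297 53 [ 0.51452972 -0.26553168  0.38332389]
w3 [array([350.1, 189.6]), array([351.6, 193.9]), array([352.8, 197.1])] 317 155 [ 0.58170837 -0.21281059  0.35394932]
```

View pics/pin.png

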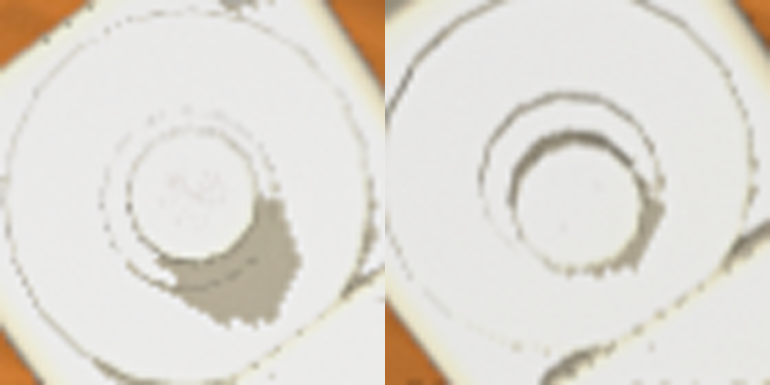

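Run:
```python
from h import *
r=pickle.load(open("w3.pkl","rb"));im=r["image"]
x0,y0,f=327,165,12
A=cv2.resize(im[y0:y0+50,x0:x0+50],None,fx=f,fy=f,interpolation=cv2.INTER_CUBIC)
# collar left/top edges zoom5.5 coords -> px
pts=[(480-385,185),(571-385,93),(663-385,185)]
px=[(317+a/5.5,155+b/5.5) for a,b in pts]
W=np.array([atz(r,p,.06)[:2] for p in px]); 
# circle through 3
B=np.c_[2*W,np.ones(3)];s=np.linalg.solve(B,(W**2).sum(1));c=s[:2];R=np.sqrt(s[2]+c@c);print(c,R)
kp=[(515-385,206),(642-385,206),(578-385,142),(578-385,270)]
for z in(.072,.074,.076,.078,.080,.084):
    k=np.array([atz(r,(317+a/5.5,155+b/5.5),z)[:2] for a,b in kp]);print(z,((k.mean(0)-c)*1000).round(2),np.linalg.norm(k[0]-k[1]),np.linalg.norm(k[2]-k[3]))
th=np.linspace(0,2*np.pi,60)
for z,col,rad in((.074,(0,0,255),.01),(.078,(255,0,0),.01),(.06,(0,160,0),R)):
    q=proj(r,np.c_[c[0]+rad*np.cos(th),c[1]+rad*np.sin(th),th*0+z]); q=((q-[x0,y0]+.5)*f-.5).astype(int)
    cv2.polylines(A,[q.reshape(-1,1,2)],True,col,1)
cv2.imwrite("pics/pin2.png",A)
```

```text
[ 0.52705711 -0.26983546] 0.014217419001523233
0.072 [-0.56 -0.14] 0.01898163355790757 0.019734638115559405
0.074 [-0.17  0.27] 0.018846987846975825 0.019594650986899262
0.076 [0.23 0.68] 0.018712342136043992 0.0194546638582391
0.078 [0.62 1.08] 0.018577696425112304 0.019314676729578907
0.08 [1.01 1.49] 0.018443050714180516 0.01917468960091874
0.084 [1.79 2.3 ] 0.018173759292316995 0.01889471534359863
```

View pics/pin2.png

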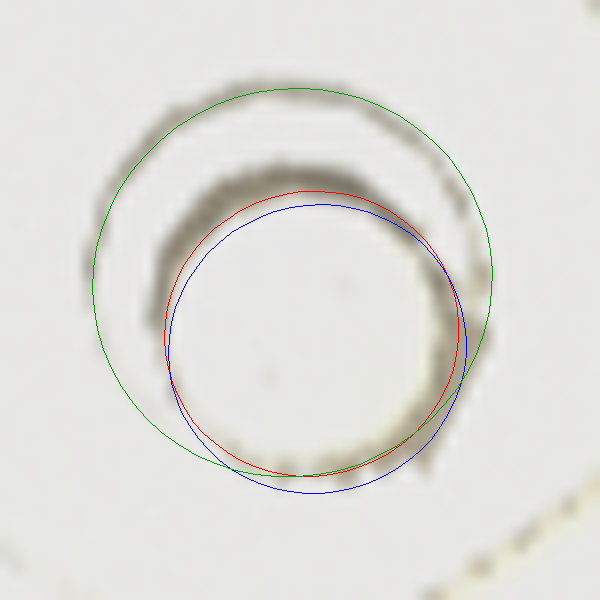

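The knob fits z≈0.074 (red circle), so the pin is fully down. Now to the control box.

>>> send_rows:
  motion:
    - [[-31,-8,-8],0]
    - [[-31,-8,-8],0]
    - [[-31,-8,-8],0]
    - [[-31,-8,-8],0]
    - [[-31,-8,-8],0]

```text
time_s: 14.53
position: [0.4913, 0.1449, 0.1917]
tcp_rot: [[0.292, -0.954, -0.063], [-0.956, -0.29, -0.042], [0.022, 0.072, -0.997]]
force: [0.2, -0.3, 0.3]
opening: 0.01
```

>>> send_rows:
  motion:
    - [[-31,-8,-4],0]
    - [[-31,-8,0],0]
    - [[-31,-8,0],0]
    - [[-25,-8,0],0]
    - [[-10,-2,0],0]

```text
time_s: 14.95
position: [0.483, 0.2852, 0.1943]
tcp_rot: [[0.294, -0.954, -0.057], [-0.956, -0.292, -0.04], [0.021, 0.066, -0.998]]
force: [1.0, 0.1, -0.6]
opening: 0.007
```

```bash
python3 look.py 11 control_box:0 round_key_top:0.054 square_key_top:0.054 bar_key_top:0.054
```

```text
control_box [345.   92.1] 0.84 [0.5528 0.2823 0.    ]
bar_key_top [350.6  92.8] 0.63 [0.5546 0.2825 0.054 ]
15.2 [0.4834 0.2808 0.1939] [[0.291, -0.955, -0.059], [-0.957, -0.288, -0.042], [0.023, 0.069, -0.997]] 0.0047839711187387 [-0.9 -1.2 -0.6] [19. 29. 90. -1. 65. 93.]
```

View pics/w11.png

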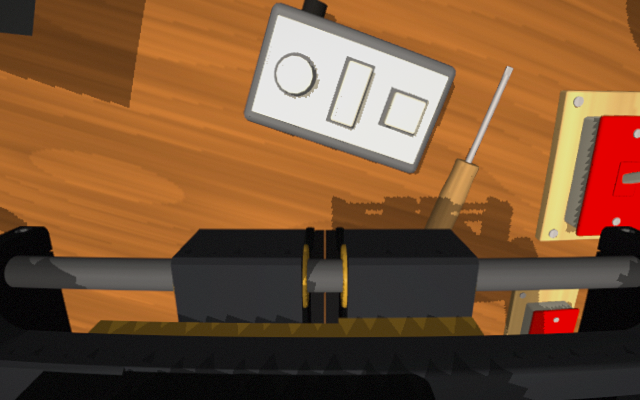

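The picture shows the round key at (295,74), the bar key at (352,92) and the square key at (404,113).

```bash
python3 - <<'E'
from h import *
r=pickle.load(open("w11.pkl","rb"))
p=[atz(r,q,.054) for q in((295,74),(352,92),(404,113))]
for a in p: print(a.round(4))
print(np.linalg.norm(p[0]-p[1]),np.linalg.norm(p[1]-p[2]))
im=r["image"]; cv2.imwrite("pics/w11z.png",cv2.resize(im[40:145,250:440],None,fx=4,fy=4,interpolation=cv2.INTER_CUBIC))
E
python3 to.py .5655 .3280 .075
```

```text
[0.5554 0.3293 0.054 ]
[0.5555 0.2816 0.054 ]
[0.5525 0.2352 0.054 ]
0.047707830825227164 0.04651347076537169
15.2 [0.4834 0.2808 0.1939] [[0.291, -0.955, -0.059], [-0.957, -0.288, -0.042], [0.023, 0.069, -0.997]] [-0.9 -1.2 -0.6] 0.0047839711187387
tool delta mm [ -24.1 -100.2  111.8]
```

View pics/w11z.png

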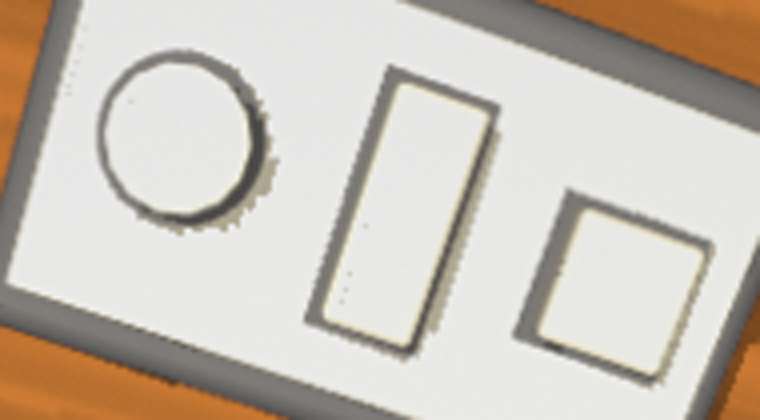

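>>> send_rows:
  motion:
    - [[-6,-18,20],0]
    - [[-6,-18,20],0]
    - [[-6,-18,20],0]
    - [[-6,-18,20],0]
    - [[-5,-16,18],0]

```text
time_s: 15.62
position: [0.5585, 0.3206, 0.0923]
tcp_rot: [[0.279, -0.959, -0.053], [-0.96, -0.277, -0.042], [0.026, 0.062, -0.998]]
force: [-0.7, -0.3, 0.5]
opening: 0.004
```

```bash
python3 to.py .5555 .3294 .062
```

```text
15.6167 [0.5585 0.3206 0.0923] [[0.279, -0.959, -0.053], [-0.96, -0.277, -0.042], [0.026, 0.062, -0.998]] [-0.7 -0.3  0.5] 0.004353681420420678
tool delta mm [-10.1  -1.5  30. ]
```

>>> send_rows:
  motion:
    - [[-4,0,5],0]
    - [[-4,-1,6],0]
    - [[-3,0,6],0]
    - [[-1,0,5],0]
    - [[0,0,0],0]

```text
time_s: 16.03
position: [0.5553, 0.3247, 0.0649]
tcp_rot: [[0.271, -0.961, -0.06], [-0.962, -0.268, -0.046], [0.028, 0.07, -0.997]]
force: [0.8, -0.1, -0.6]
opening: 0.008
```

```bash
python3 to.py .5555 .3294 .054; python3 look.py 12
```

```text
16.0333 [0.5553 0.3247 0.0649] [[0.271, -0.961, -0.06], [-0.962, -0.268, -0.046], [0.028, 0.07, -0.997]] [ 0.8 -0.1 -0.6] 0.00831006499242165
tool delta mm [-4.8 -2.2 10.6]
16.0833 [0.5555 0.3248 0.0655] [[0.271, -0.961, -0.059], [-0.962, -0.269, -0.046], [0.028, 0.069, -0.997]] 0.0029465376321978053 [-0.6 -0.2  0.4] [21. 44. 82. -1. 58. 96.]
```

View pics/w12.png

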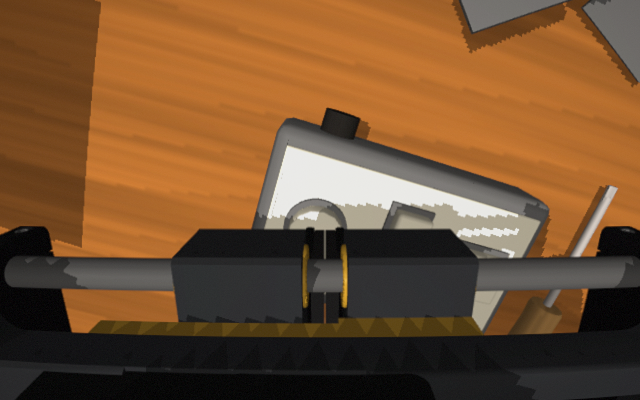

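The round key at (316,215) is partly visible under the fingers, slightly to the left. Correcting sideways and then pressing.

>>> send_rows:
  motion:
    - [[-3,-1,0],0]
    - [[-2,-1,2],0]
    - [[-1,0,3],0]
    - [[0,0,3],0]
    - [[0,0,3],0]

```text
time_s: 16.5
position: [0.5564, 0.332, 0.0579]
tcp_rot: [[0.271, -0.961, -0.053], [-0.962, -0.269, -0.043], [0.027, 0.062, -0.998]]
force: [0.6, -1.0, -0.2]
opening: 0.006
```

```bash
python3 to.py .5555 .3294 .048
```

```text
16.5 [0.5564 0.332  0.0579] [[0.271, -0.961, -0.053], [-0.962, -0.269, -0.043], [0.027, 0.062, -0.998]] [ 0.6 -1.  -0.2] 0.006011732115881873
tool delta mm [ 2.  1. 10.]
```

>>> send_rows:
  motion:
    - [[0.5,0,3],0]
    - [[0.5,0,3],0]
    - [[0,0,2.5],0]
    - [[0,0,2.5],0]
    - [[0,0,2],0]

```text
time_s: 16.92
position: [0.5565, 0.3317, 0.0485]
tcp_rot: [[0.272, -0.961, -0.051], [-0.962, -0.27, -0.042], [0.026, 0.06, -0.998]]
force: [-4.1, -0.5, 16.9]
opening: 0.001
```

```bash
python3 to.py .5555 .3294 .048
```

```text
16.9167 [0.5565 0.3317 0.0485] [[0.272, -0.961, -0.051], [-0.962, -0.27, -0.042], [0.026, 0.06, -0.998]] [-4.1 -0.5 16.9] 0.0008745861336168774
tool delta mm [1.9 1.6 0.6]
```

>>> send_rows:
  motion:
    - [[0,0,2],0]
    - [[0,0,2],0]
    - [[0,0,2],0]
    - [[0,0,0],0]
    - [[0,0,-2],0]

```text
time_s: 17.33
position: [0.5565, 0.3317, 0.0522]
tcp_rot: [[0.272, -0.961, -0.05], [-0.962, -0.27, -0.041], [0.026, 0.059, -0.998]]
force: [-1.3, 0.3, 3.4]
opening: 0.003
```

>>> send_rows:
  motion:
    - [[0,0,-6],0]
    - [[0,0,-20],0]
    - [[0,5,-25],0]
    - [[0,10,-25],0]
    - [[0,15,-25],0]

```text
time_s: 17.75
position: [0.5312, 0.3252, 0.1507]
tcp_rot: [[0.271, -0.961, -0.06], [-0.962, -0.269, -0.048], [0.03, 0.071, -0.997]]
force: [-0.4, 0.9, 0.8]
opening: 0.004
```

>>> send_rows:
  motion:
    - [[0,20,-10],0]
    - [[0,20,0],0]
    - [[10,15,0],0]
    - [[0,0,0],0]
    - [[0,0,0],0]

```text
time_s: 18.17
position: [0.4818, 0.3009, 0.1716]
tcp_rot: [[0.272, -0.961, -0.049], [-0.962, -0.27, -0.045], [0.03, 0.06, -0.998]]
force: [0.4, 0.2, 0.1]
opening: 0.003
```

```bash
python3 look.py 13
python3 - <<'E'
from h import *
from rig import capture
d={c:capture(c) for c in("side","top")}
pickle.dump(d,open("d13.pkl","wb"))
for c in d: cv2.imwrite(f"pics/{c}13.png",d[c]["image"])
E
```

```text
18.2167 [0.4817 0.3008 0.1714] [[0.272, -0.961, -0.05], [-0.962, -0.27, -0.045], [0.03, 0.061, -0.998]] 4.523635666444551e-05 [ 0.3  0.8 -0.1] [21. 31. 90. -2. 62. 97.]
```

View pics/w13.png

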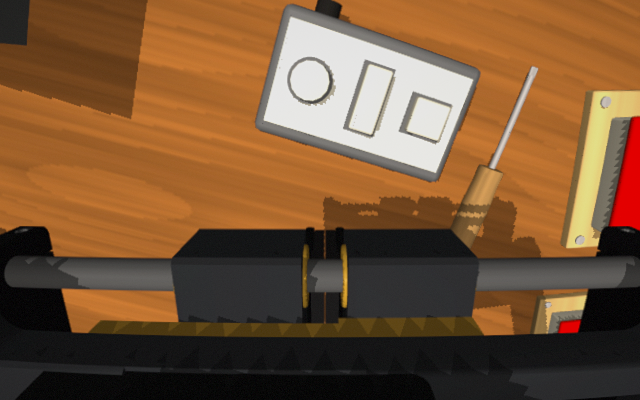

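View pics/side13.png

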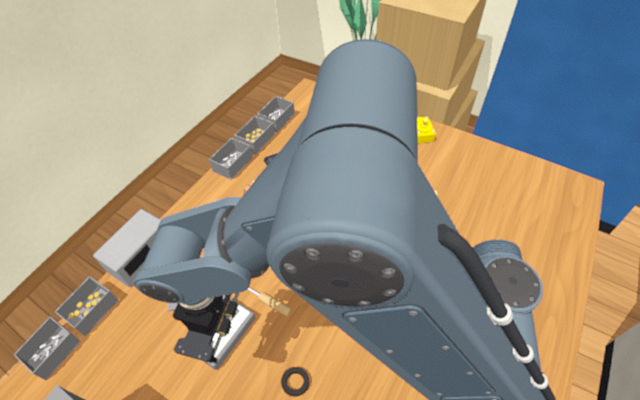

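View pics/top13.png

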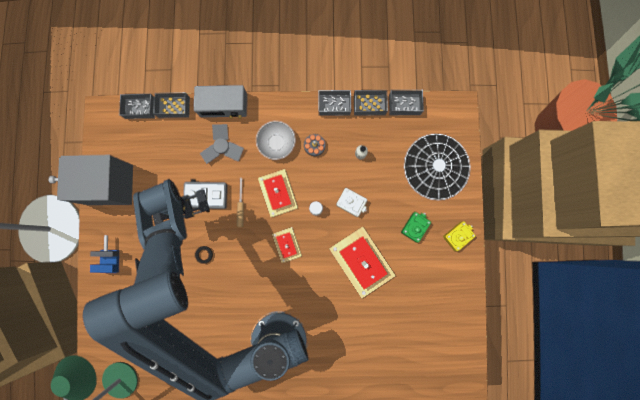

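The three keys all stand up again and the bystanders look unmoved in the top view. The three plates confirm that the one at (277,192) is middle-sized. A quick before/after check, then hand in.

Run:
```python
from h import *
from rig import bot
a=pickle.load(open("d0.pkl","rb"))["top"]["image"];b=pickle.load(open("d13.pkl","rb"))["top"]["image"]
for n,(x,y,h) in dict(gear=(352,203,18),jar=(316,208,9),plate=(277,192,20),bowl=(276,141,20),blade=(221,145,22),motor=(315,144,13),oil=(362,152,9),tape=(204,254,11)).items():
    A=np.float32(cv2.cvtColor(a[y-h:y+h,x-h:x+h],6));B=np.float32(cv2.cvtColor(b[y-h:y+h,x-h:x+h],6))
    print(n,np.round(cv2.phaseCorrelate(A,B)[0],2),np.abs(A-B).mean().round(1))
print(bot.hand_in(), bot.read_state()["time_s"])
```

```text
gear [-0.08  0.06] 1.4
jar [ 0.03 -0.02] 1.0
plate [0.08 0.12] 2.6
bowl [-0.    0.03] 1.2
blade [0.57 0.49] 1.3
motor [0.55 0.5 ] 1.3
oil [-0.05 -0.01] 1.2
tape [-0.05 -0.01] 1.5
the job is handed in; nothing more can be done
the job is handed in; nothing more can be done
```

I did all three pushes in the order asked, with closed fingers, and handed the job in at about 18 s. No verdict was reported.

- **Pin:** I pushed it down until it resisted with 28 N at 74 mm. A picture taken just after lifting put the knob at about 74 mm, which is fully down. I did not look at it closely again at the end.
- **Toggle (middle-sized plate):** My first two pushes did not hold. After each quick release it stood only about 0.12–0.16 rad past upright, probably flung back by the stop. On the third push I pressed lightly and let go slowly, and it stayed at about 0.39 of 0.40 rad, measured after I had backed away.
- **Round key:** I pressed it to its stop, with 17 N at 48.5 mm. After I let go, all three keys stood up in the wrist picture. I touched neither of the other two keys.

**Bystanders:** The before-and-after top view showed shifts of 0.1 px or less for the gearbox, jar, bowl, oil and tape. The blade and the motor each gave about 0.5 px in both axes. Their pixel differences were as small as the others' and the arm never came near them, so I put that down to the measurement. The screwdriver was only checked by eye.

**Tool tilt:** The tool had drifted about 4° off vertical by the end, with no effect that I could see on the key press.

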